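# Mesh the feed gear on the splined drive shaft and hold it home

## Robot

A 6-joint arm with a two-finger parallel gripper is mounted at the origin on a cart in front of the work surface, level with it; the furniture and walls round the work are solid. World frame = base frame: x ahead of the robot, y to its left, z up, the work surface at z = 0. Lengths are in mm, angles in rad, forces in N, time in s.
With the tool pointing down it reaches from about 350 to 925 mm from the base axis. Payload 6.4 kg.
Tool frame: the origin (TCP) lies at the very end of the fingers, on their centre line; the grasp point (between the pads) lies 19 mm behind it; z points along the fingers, y is the direction in which the jaws open and shut (so a half turn about z gives the same grasp; the last joint's range is limited). The gripper opens to 85 mm and grips with 20 to 120 N. Pads are 22 mm wide; open, the fingers measure 114 mm over their backs; the gripper's body (76 mm by 85 mm) begins 54 mm behind the grasp point. The pads swing forward as they close: fully open they stand 13 mm farther back than shut.
Start: joints at [-1.326, 0.245, 1.558, -0, 1.339, -0.174], TCP at [264.338, -593.835, 231.29] pointing down, gripper open.
Joint ranges: [-3.13, 3.13], [-1.02, 2.26], [0.13, 2.54], [-0.95, 4.09], [0.21, 2.88], [-2.74, 2.74]. Speed limits (rad/s): [2.57, 2.57, 3.14, 3.14, 3.14, 3.14].

## Interface

Orientations are given as a rotation vector (axis times angle).
In Python, from workcell import sensors, viewer, ticket, search_frame, regions_of, mark_of gives the robot as it stands.
- The arm moves only by the tool jog_arm, never from a script. Its argument "moves" is text: rows parted by semicolons, each of 5 numbers parted by spaces: the opening, from 0 (shut) to 1 (fully open), then the shift along the tool's x, y, z in m, then the turn about the tool's z in rad. A call has 1 to 20 rows; each row shifts and turns the commanded pose from where the row before left it, along the tool's axes as they then stand; what a row does not reach is not made up. A row lasts 1/8 s, in which the tool goes at most 62.5 mm and 10.7 degrees, less where a joint would pass 70% of its speed; a pose out of reach is approached as far as the arm can. A call is refused whole if a number of a shift passes 0.0625 or a number of a turn 0.188, either way. A call with a gripper value outside its range is refused whole. The fingers move at their own pace and stop on an object; "force" is the grip in N (left out, the last holds). Time passes only in rows, so rows that do not move let the fingers close. It gives the time, the measured TCP pose, the force and the opening at its end, in the units of the state.
- sensors.observe(): the state, without advancing time (a new reading comes with each control period).
- viewer.camera(name): name is "side" or "top"; returns the picture (480x640x3 uint8, red, green, blue); there is no depth.
- viewer.get_calibration(name): a dict with "mtx" (3x3 intrinsics, pixels), "extrinsics" (4x4, takes a point from camera to world coordinates). Camera axes: x right, y up, looking along -z (the intrinsics and any distortion apply to the point x, -y, -z); pixel columns grow to the right and rows downward; lengths in mm; the calibration is good to about 2 mm. A picture is of the moment at which its call begins. get_calibration takes no time and is no camera call.
- ticket.hand_in(): hands the job in, once; it reports no verdict.
Trained networks look in the newest picture that a camera, given by its name, has taken for a name from the list of things; names that differ only in an ending like _2 or _b are one class to them, and where a whole thing is asked for, a point or a joint stands for the part that bears it (a point fixed in the world has none). Each returns a list of dicts, best first, with "conf" (0 to 1); they miss things now and then, are a little off and sometimes report something else, mostly with a low value. They report only what shows in the picture. A call takes as long as a camera call.
- search_frame(camera, query): "xyz" ([x, y, z] in mm, in world coordinates, good to about 4 mm: the middle of the surface that is visible of it).
- regions_of(camera, query): "region" (480x640 bool, what is visible of it).
- mark_of(camera, query): "xyz" ([x, y, z] in mm, in world coordinates, good to about 4 mm: a listed point, or the origin of a listed thing).
The state is a dict: "t": time; "joint_positions": joint angles; "qd": joint speeds; "effort": joint torques, N m; "tcp_pos": TCP position; "tool_rot": TCP orientation; "wrist_force": force on the tool from outside, world axes, zero at the start; "torque": the same for the moment, N m; "width": finger opening in mm.
Only numpy, scipy, OpenCV 4.12 (cv2) and the standard library are available. Lean on these libraries where they do the work, as an engineer would, in place of code of your own. Each camera call takes 0.05 s, during which the arm holds its last target.

## Task

Pick up the loose toothed feed gear and put it, boss upward, on the splined shaft of the wire drive unit: turn it until the four slots of its bore mesh with the four splines, slide it down and press it against the sprung collar until it is fully home on the shoulder. The spring pushes the gear up again, so keep gripping it and keep pressing: the program finishes while the robot is holding the gear fully home. Leave the other loose things on the table where they are.

Things in the scene. Friction and masses are not known exactly. Their poses are not given: they have to be found in the camera images.
- gear: Loose steel gear, about 0.26 kg, lying flat, boss up. Toothed disc 76 mm across the teeth, 12 mm thick. Through bore of clear radius 9.5 mm with four slots 8.6 mm wide reaching out to radius 14.5 mm, along the gear's +x, -x, +y and -y axes (it fits again every quarter turn). Origin: centre of the underside; z up along the gear's axis.
- boss_top (a point): Centre of the upper end of the gear's round boss, on the gear's axis, 46 mm above its underside. The boss is 38 mm in diameter and stands 34 mm above the disc: grip the gear across it.
- drive: Wire drive unit fixed to the table: base plate 120 x 100 mm, grey housing 96 x 86 mm, 45 mm high, motor 38 mm thick on its +x side ending 96 mm from the shaft axis. Upright, greased, non-turning shaft: core 16 mm in diameter, four splines 6 mm wide reaching out to radius 13 mm, along the unit's +x, -x, +y and -y axes. Origin: on the shaft axis at table height; z up.
- shoulder (a point): Point on the shaft axis at the height of the shoulder, 55 mm above the table: the fixed aluminium ring, 42 to 62 mm in diameter, round the sprung collar. The gear is fully home when its underside lies on this ring.
- spline_top (a point): Point on the shaft axis at the splines' upper ends, 77 mm above the table, 22 mm above the shoulder. A tapered nose (16 down to 8 mm in diameter) rises 10 mm above it. A gear centred but not in line rests on the spline ends round the nose; in line it slides down, with 1.3 mm of play each side of a spline (about 5 degrees either way).
- hood_edge (a point): Lowest near edge of the fixed fume hood that hangs over the back of the table, 380 mm above it. The hood reaches about 170 mm to either side of this point, 210 mm farther back and high up: keep wrist and arm on the robot side of it when swinging across, e.g. by drawing the hand in towards the robot first.
- collar (a joint): Sprung brass collar round the foot of the shaft, 40 mm in diameter, that the gear presses down. 0 m: up, its top 10 mm above the shoulder; 0.010 m: pressed flush with the shoulder, so that the gear is home. The spring pushes up with about 7 N at 0 and 10 N at 0.010; the gear's weight alone does not sink it.
- mig_pliers: Bystander, to be left alone: welding pliers, 58x199x18 mm. Origin: centre of its underside.
- stub_plate: Bystander, to be left alone: tube stub on a plate, 104x101x57 mm. Origin: centre of its underside.
- chipping_hammer: Bystander, to be left alone: chipping hammer, 160x245x27 mm. Origin: centre of its underside.
- gas_nozzle: Bystander, to be left alone: copper gas nozzle, 25x68x25 mm. Origin: centre of its underside.
- nut: Bystander, to be left alone: hexagon nut, 27x31x15 mm. Origin: centre of its underside.
- flat_offcut: Bystander, to be left alone: short flat steel offcut, 30x85x6 mm. Origin: centre of its underside.
- gusset: Bystander, to be left alone: triangular gusset plate, 72x72x6 mm. Origin: centre of its underside.

How it is judged:
By the outcome, as a careful person would: the job done as asked, in the order asked, and still so for the second after the job is handed in, while the arm keeps its last pose, push and grip.
It also fails if it takes over 42 s, if anything falls off the work surface, if the arm or the gripper's body presses on something with over 40 N, if the wrist force passes 120 N, or if a joint passes its speed limit or range.

## Working session

There is one attempt and no reset: what is moved stays moved. The work goes in short steps, Python scripts to look and compute and a tool call to move; the robot and the scene stay as the last step left them, time stands still between calls to the robot, and variables do not carry over. Pictures are saved under pics/ and viewed, and the job is handed in when it is done.

Besides the shell and the picture viewer there is one more tool, called by a JSON object that holds its "fn" and its "kwargs". jog_arm: Moves the arm, as the interface text tells. Its arguments: {"type":"object","properties":{"moves":{"type":"string"},"force":{"type":"number"}},"required":["moves"]}

```bash
ls; mkdir -p pics; python3 - <<'E'
from workcell import *
from workcell import sensors, viewer, search_frame, regions_of, mark_of
import cv2,numpy as np
print(sensors.observe())
for c in ("side","top"):
    im=viewer.camera(c); cv2.imwrite(f"pics/{c}0.png",im[:,:,::-1])
    k=viewer.get_calibration(c); print(c,k)
    for q in ("gear","boss_top","drive","spline_top","shoulder","hood_edge"):
        print(c,q,[(np.round(d['xyz'],1).tolist(),round(d['conf'],2)) for d in mark_of(c,q)][:3])
E
```

```text
pics
{'t': 0.0, 'joint_positions': array([-1.32610563e+00,  2.45830033e-01,  1.55901951e+00, -3.33468022e-05,
        1.33869851e+00, -1.74126278e-01]), 'qd': array([ 6.78481642e-05,  5.83784920e-04,  4.46084355e-04, -8.64046957e-04,
        6.89047540e-04, -1.00720719e-03]), 'effort': array([ 1.13600599e-03, -4.29511356e+01, -3.26124573e+01, -7.59318095e-05,
        5.36033709e-03,  1.07082352e-05]), 'tcp_pos': array([ 264.18600402, -593.27575436,  230.16715834]), 'tool_rot': array([-3.07104868e+00, -6.52684340e-01,  1.59182427e-04]), 'wrist_force': array([-0.6590882 ,  0.38128613, -0.32516454]), 'torque': array([-0.03566649, -0.0070777 ,  0.0312503 ]), 'width': 85.48600692152237}
side {'mtx': array([[492.2735586 ,   0.        , 319.35718845],
       [  0.        , 492.2735586 , 237.13450763],
       [  0.        ,   0.        ,   1.        ]]), 'extrinsics': array([[ 8.15838604e-01,  2.44607320e-01, -5.23998694e-01,
        -1.91899048e+02],
       [-5.78279608e-01,  3.44688355e-01, -7.39447518e-01,
        -1.03106811e+03],
       [-2.58028368e-04,  9.06287591e-01,  4.22661492e-01
[... 581 characters left out ...]
 , 446.21639222, 245.95773177],
       [  0.        ,   0.        ,   1.        ]]), 'extrinsics': array([[ 2.11765395e-02,  9.87184565e-01, -1.58171390e-01,
         3.79254493e+02],
       [-9.99629108e-01,  1.81971771e-02, -2.02610149e-02,
         8.54218836e+00],
       [-1.71230884e-02,  1.58541783e-01,  9.87203780e-01,
         1.34305523e+03],
       [ 0.00000000e+00,  0.00000000e+00,  0.00000000e+00,
         1.00000000e+00]])}
top gear [([461.8, -144.6, -3.8], 0.67)]
top boss_top [([462.7, -136.8, 40.2], 0.75)]
top drive [([519.4, 165.5, 3.2], 0.84), ([362.2, 21.5, 1.4], 0.6)]
top spline_top [([518.5, 164.3, 79.9], 0.56)]
top shoulder [([518.2, 165.0, 52.4], 0.64)]
top hood_edge []
```

View pics/side0.png

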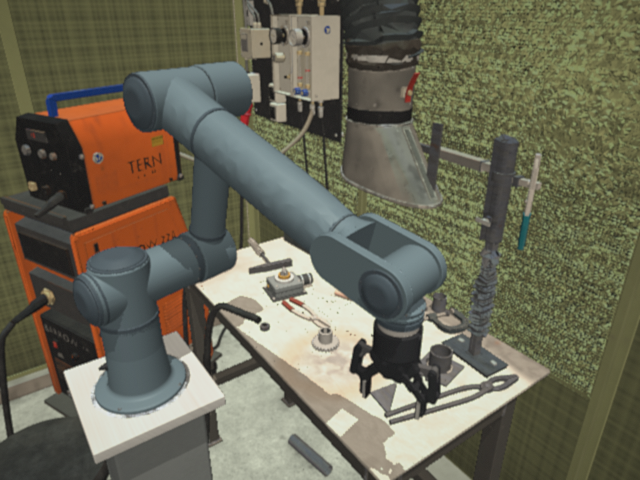

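View pics/top0.png

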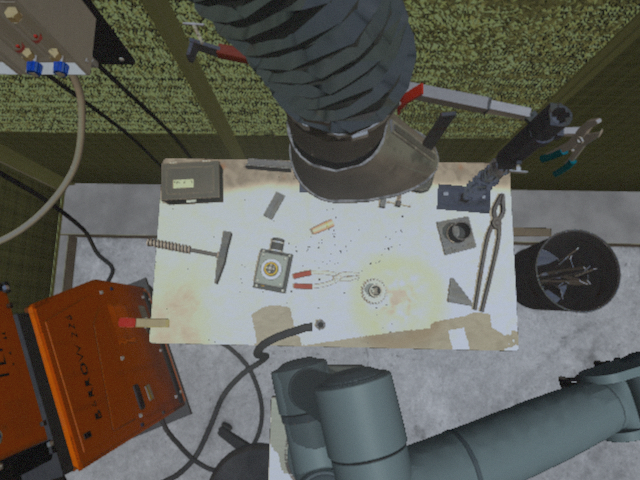

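```bash
python3 - <<'E'
import cv2
a=cv2.imread("pics/top0.png"); 
def crop(im,u,v,r,name):
    c=im[v-r:v+r,u-r:u+r]; cv2.imwrite(name,cv2.resize(c,(560,560),interpolation=cv2.INTER_CUBIC))
import numpy as np
k=np.array
from workcell import viewer
def proj(c,p):
    K=viewer.get_calibration(c);E=np.linalg.inv(K['extrinsics']);q=E[:3,:3]@p+E[:3,3];q=q*[1,-1,-1];q=K['mtx']@q;return q[:2]/q[2]
print(proj("top",[462,-139,45]),proj("top",[518.5,165,77]),proj("side",[462,-139,45]),proj("side",[518.5,165,77]))
u,v=map(int,proj("top",[462,-139,45]));crop(a,u,v,35,"pics/gear_t.png")
u,v=map(int,proj("top",[518.5,165,77]));crop(a,u,v,35,"pics/sh_t.png")
E
```

```text
[375.19074445 289.76449316] [269.83563041 267.10041609] [325.91321803 329.83515311] [284.46458346 269.66156442]
```

View pics/gear_t.png

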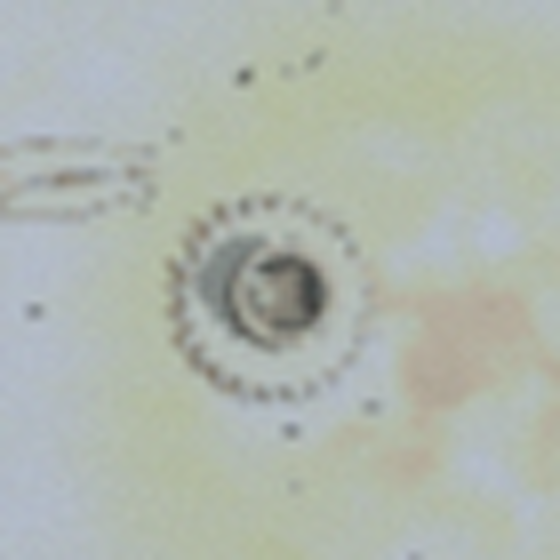

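View pics/sh_t.png

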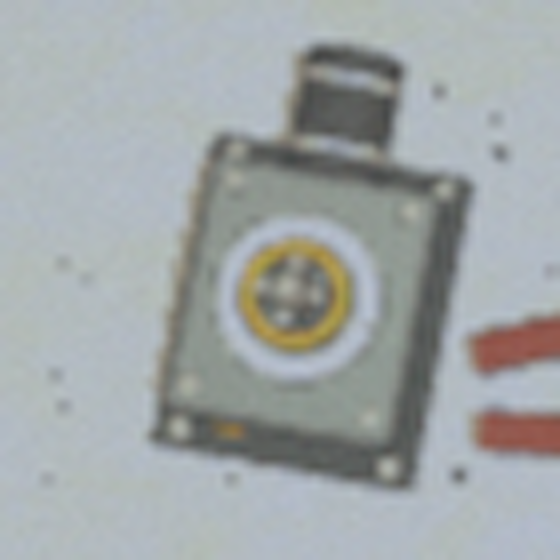

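```bash
python3 - <<'E'
from workcell import *
from workcell import regions_of
import numpy as np,cv2
for q in ("gear","drive"):
    for d in regions_of("top",q)[:2]:
        m=d['region']; v,u=np.nonzero(m); print(q,d['conf'],m.sum(),u.min(),u.max(),v.min(),v.max(),u.mean(),v.mean(), cv2.minAreaRect(np.c_[u,v].astype(np.float32)))
for q in ("gas_nozzle","mig_pliers","flat_offcut","nut","chipping_hammer","stub_plate","gusset"):
    print(q,[(np.round(d['xyz']).tolist(),round(d['conf'],2)) for d in mark_of("top",q)][:2])
E
```

```text
gear 0.67 378 362 385 279 302 373.5925925925926 290.3968253968254 ((373.7500305175781, 290.7500305175781), (21.920310974121094, 22.62741470336914), 45.0)
drive 0.88 1437 253 291 237 292 272.61447459986084 267.25678496868477 ((273.5, 263.5), (32.555274963378906, 52.951351165771484), 11.309932708740234)
gas_nozzle [([652.0, 21.0, -2.0], 0.61)]
mig_pliers [([503.0, 6.0, 2.0], 0.81)]
flat_offcut [([722.0, 172.0, 3.0], 0.82)]
nut [([363.0, 20.0, 2.0], 0.44)]
chipping_hammer [([570.0, 429.0, 1.0], 0.78), ([463.0, -137.0, 43.0], 0.42)]
stub_plate [([637.0, -389.0, -1.0], 0.76)]
gusset [([466.0, -399.0, -1.0], 0.86), ([460.0, -144.0, -4.0], 0.51)]
```

```bash
cat > h.py <<'E'
import numpy as np,cv2
from workcell import viewer
def proj(c,p):
    K=viewer.get_calibration(c);E=np.linalg.inv(K['extrinsics']);p=np.atleast_2d(p)
    q=p@E[:3,:3].T+E[:3,3];q=q*[1,-1,-1];q=q@K['mtx'].T;return q[:,:2]/q[:,2:]
def circ(x,y,z,r,n=90):
    t=np.linspace(0,2*np.pi,n);return np.c_[x+r*np.cos(t),y+r*np.sin(t),0*t+z]
def rect(x,y,z,a,b,yaw):
    p=np.array([[a,b],[-a,b],[-a,-b],[a,-b],[a,b]])/2;c,s=np.cos(yaw),np.sin(yaw)
    p=p@np.array([[c,s],[-s,c]]);return np.c_[p[:,0]+x,p[:,1]+y,np.full(5,z)]
def overlay(im,c,curves,ctr,r,name,S=10):
    u0,v0=np.round(ctr).astype(int)-r
    o=cv2.resize(im[v0:v0+2*r,u0:u0+2*r],None,fx=S,fy=S,interpolation=cv2.INTER_CUBIC).clip(0,255).astype(np.uint8)
    raw=o.copy()
    for k,col in curves:
        p=((proj(c,k)-[u0,v0]+.5)*S).astype(np.int32)
        cv2.polylines(o,[p],False,col,1)
    cv2.imwrite(name,np.hstack([raw,o])[:600,:])
E
python3 - <<'E'
from h import *
ims=[viewer.camera("top").astype(np.float32) for _ in range(6)]
im=np.mean(ims,0)[:,:,::-1]; np.save("top1.npy",im)
x,y=462,-138
overlay(im,"top",[(circ(x,y,46,19),(0,0,255)),(circ(x,y,46,14.5),(0,255,0)),(circ(x,y,12,38),(255,0,0))],proj("top",[x,y,20])[0],18,"pics/ov_g.png",11)
x,y,a=518.5,165,np.radians(-11)
overlay(im,"top",[(rect(x,y,45,96,86,a),(0,0,255)),(circ(x,y,55,31),(0,255,0)),(circ(x,y,65,20),(255,0,255)),(circ(x,y,87,4),(0,0,255)),(rect(x,y,8,120,100,a),(255,0,0)),(rect(x,y,77,26,6,a),(0,255,0)),(rect(x,y,77,6,26,a),(0,255,0))],proj("top",[x,y,45])[0],28,"pics/ov_d.png",7)
E
```

```text
(no output)
```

View pics/ov_g.png

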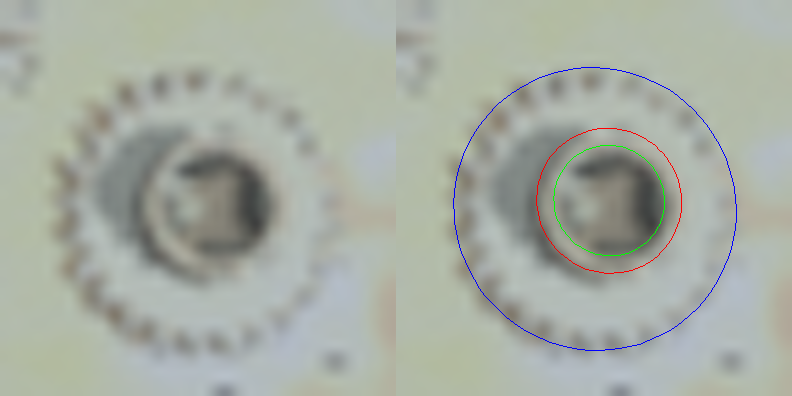

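View pics/ov_d.png

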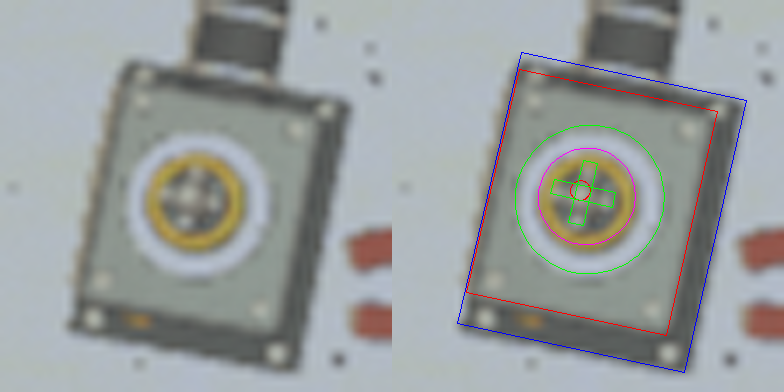

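```bash
python3 - <<'E'
from h import *
im=np.load("top1.npy")
x,y=461.2,-137.8
P=proj("top",[x,y,46])[0];print(P)
r=8;u0,v0=np.round(P).astype(int)-r
c=im[v0:v0+2*r+1,u0:u0+2*r+1]
c=(c-c.min())/(c.max()-c.min())*255
a=cv2.resize(c,None,fx=23,fy=23,interpolation=cv2.INTER_CUBIC).clip(0,255).astype(np.uint8)
def shape(th,z):
    t=np.radians(th);pts=[]
    w=4.3
    for k in range(4):
        b=k*np.pi/2+t
        for px,py in((np.sqrt(9.5**2-w*w),-w),(14.5,-w),(14.5,w),(np.sqrt(9.5**2-w*w),w)):
            pts.append([x+px*np.cos(b)-py*np.sin(b),y+px*np.sin(b)+py*np.cos(b),z])
    return np.array(pts+pts[:1])
b=a.copy()
for z,col in((46,(0,255,0)),(0,(255,0,255))):
    cv2.polylines(b,[((proj("top",circ(x,y,z,14.5))-[u0,v0]+.5)*23).astype(np.int32)],False,col,1)
cv2.polylines(b,[((proj("top",circ(x,y,46,19))-[u0,v0]+.5)*23).astype(np.int32)],False,(0,0,255),1)
cv2.imwrite("pics/gz.png",np.hstack([a,b]))
# contrast search: dark mean inside slots at top
g=im.mean(2)
E
```

```text
[374.81419226 290.0121849 ]
```

View pics/gz.png

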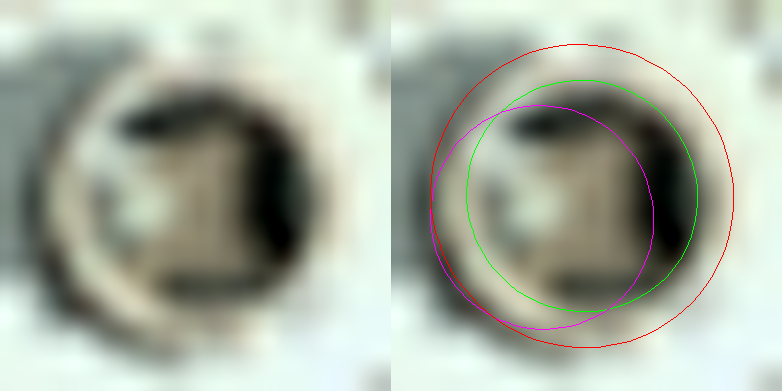

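```bash
cat >> h.py <<'E'
from scipy.spatial.transform import Rotation as R
from workcell import sensors
def plan(tgt,n,turn=0.,op=1,nt=None):
    """n equal rows to world tgt; turn total rad about tool z spread over first nt rows"""
    s=sensors.observe();M=R.from_rotvec(s['tool_rot']);p=np.array(s['tcp_pos'])
    nt=nt or n;d=(np.array(tgt)-p)/n/1000;out=[]
    for i in range(n):
        l=M.inv().apply(d);t=turn/nt if i<nt else 0
        out.append("%g %.4f %.4f %.4f %.4f"%(op,*l,t));M=M*R.from_rotvec([0,0,t])
    print("; ".join(out))
def st():
    s=sensors.observe();M=R.from_rotvec(s['tool_rot']).as_matrix()
    print("t %.2f"%s['t'],"tcp",np.round(s['tcp_pos'],1),"yawx %.1f"%np.degrees(np.arctan2(M[1,0],M[0,0])),"z",np.round(M[:,2],3),"F",np.round(s['wrist_force'],1),"T",np.round(s['torque'],2),"w %.1f"%s['width'],"q",np.round(s['joint_positions'],2))
E
python3 -c "
from h import *
st();plan([460.6,-137.6,150],10,-1.05,1,7)"
```

```text
t 1.45 tcp [ 264.3 -593.8  231.3] yawx 24.0 z [-0. -0. -1.] F [-0.1  0.6 -0.1] T [-0.01  0.    0.03] w 85.1 q [-1.33  0.25  1.56 -0.    1.34 -0.17]
1 0.0365 -0.0337 0.0081 -0.1500; 1 0.0411 -0.0279 0.0081 -0.1500; 1 0.0448 -0.0214 0.0081 -0.1500; 1 0.0475 -0.0145 0.0081 -0.1500; 1 0.0491 -0.0072 0.0081 -0.1500; 1 0.0497 0.0002 0.0081 -0.1500; 1 0.0491 0.0076 0.0081 -0.1500; 1 0.0474 0.0149 0.0081 0.0000; 1 0.0474 0.0149 0.0081 0.0000; 1 0.0474 0.0149 0.0081 0.0000
```

{"fn": "jog_arm", "kwargs": {"moves": "1 0.0365 -0.0337 0.008 -0.15; 1 0.041 -0.028 0.008 -0.15; 1 0.045 -0.0215 0.008 -0.15; 1 0.0475 -0.0145 0.008 -0.15; 1 0.049 -0.007 0.008 -0.15; 1 0.0495 0 0.008 -0.15; 1 0.049 0.0075 0.008 -0.15; 1 0.0475 0.015 0.008 0; 1 0.0475 0.015 0.008 0; 1 0.0475 0.015 0.008 0; 1 0 0 0 0", "force": 60}}

```text
t: 2.82
tcp_pos: [460.9, -134.6, 150.6]
tool_rot: [-2.326, -2.11, 0.0]
wrist_force: [0.5, -0.6, 0.7]
width: 85.2
```

```bash
python3 -c "
from h import *
st();plan([460.6,-137.6,17],5)"
```

```text
t 2.83 tcp [ 460.9 -134.6  150.6] yawx 84.4 z [-0.001  0.001 -1.   ] F [ 0.5 -0.6  0.7] T [-0.05 -0.01 -0.02] w 85.2 q [-0.52 -0.07  2.05  0.    1.16 -0.42]
1 -0.0006 0.0000 0.0267 0.0000; 1 -0.0006 0.0000 0.0267 0.0000; 1 -0.0006 0.0000 0.0267 0.0000; 1 -0.0006 0.0000 0.0267 0.0000; 1 -0.0006 0.0000 0.0267 0.0000
```

{"fn": "jog_arm", "kwargs": {"moves": "1 -0.0015 0 0.0335 0; 1 -0.0015 0 0.0335 0; 1 0 0 0.0335 0; 1 0 0 0.033 0; 1 0 0 0 0", "force": 60}}

```text
t: 3.45
tcp_pos: [458.3, -140.1, 15.9]
tool_rot: [-2.329, -2.101, 0.003]
wrist_force: [-1.4, 0.8, 0.0]
width: 85.0
```

```bash
python3 -c "
from h import *
st()
im=viewer.camera('side');cv2.imwrite('pics/s1.png',cv2.resize(im[260:380,250:400,::-1],None,fx=5,fy=5))"
```

```text
t 3.45 tcp [ 458.3 -140.1   15.9] yawx 84.1 z [-0.005  0.003 -1.   ] F [-1.4  0.8  0. ] T [ 0.04  0.   -0.03] w 85.0 q [-0.53  0.18  2.09 -0.    0.88 -0.43]
```

View pics/s1.png

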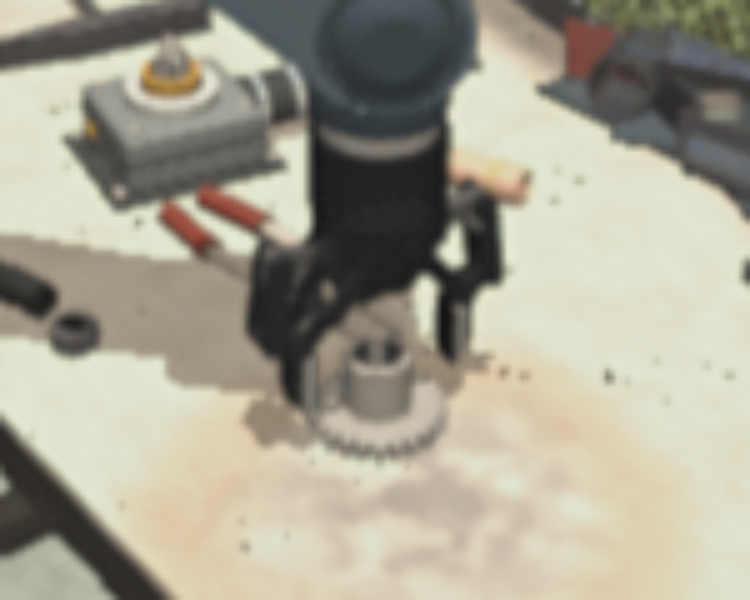

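{"fn": "jog_arm", "kwargs": {"moves": "1 0.001 0.001 0 0; 1 0 0 0 0; 0 0 0 0 0; 0 0 0 0 0; 0 0 0 0 0; 0 0 0 0 0; 0 0 0 0 0; 0 0 0 0 0", "force": 70}}

```text
t: 4.5
tcp_pos: [461.6, -139.6, 18.4]
tool_rot: [-2.331, -2.106, 0.0]
wrist_force: [-2.1, 0.8, 6.3]
width: 36.9
```

```bash
python3 -c "
from h import *
st()
im=viewer.camera('side');cv2.imwrite('pics/s2.png',cv2.resize(im[260:380,250:400,::-1],None,fx=5,fy=5))"
```

```text
t 4.50 tcp [ 461.6 -139.6   18.4] yawx 84.2 z [-0. -0. -1.] F [-2.1  0.8  6.3] T [0.19 0.44 0.01] w 36.9 q [-0.53  0.18  2.09 -0.    0.88 -0.43]
```

View pics/s2.png

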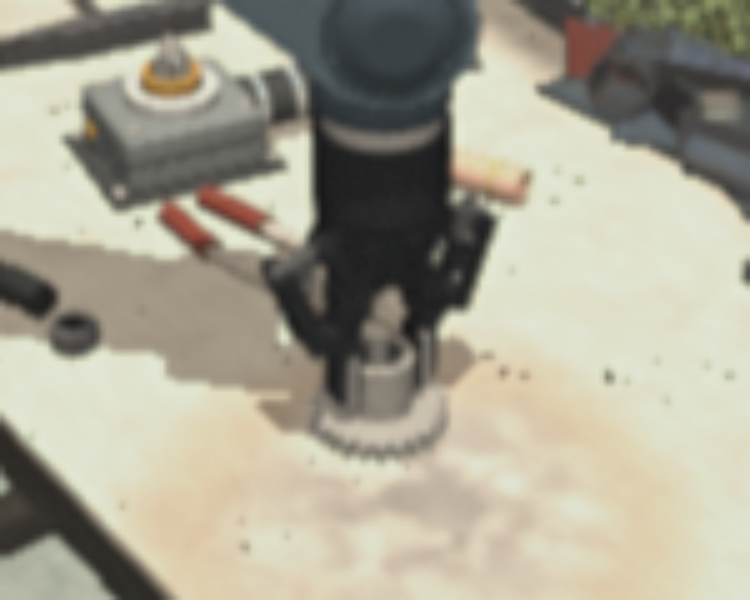

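```bash
python3 -c "
from h import *
st();plan([461.6,-139.6,130],4,0,0);
d=np.array([517.9-461.6,162.7+139.6,-5]);M=R.from_rotvec(sensors.observe()['tool_rot']);print(M.inv().apply(d))"
```

```text
t 4.55 tcp [ 461.6 -139.6   18.4] yawx 84.2 z [-0. -0. -1.] F [-2.2 -0.4  6.1] T [0.13 0.4  0.08] w 36.5 q [-0.53  0.18  2.09 -0.    0.88 -0.43]
0 -0.0000 0.0000 -0.0279 0.0000; 0 -0.0000 0.0000 -0.0279 0.0000; 0 -0.0000 0.0000 -0.0279 0.0000; 0 -0.0000 0.0000 -0.0279 0.0000
[306.45162307  25.35252432   4.96308654]
```

{"fn": "jog_arm", "kwargs": {"moves": "0 0 0 -0.015 0; 0 0 0 -0.033 0; 0 0 0 -0.035 0; 0 0 0 -0.029 0; 0 0.02 0.0017 0 0; 0 0.04 0.0033 0 0; 0 0.045 0.0037 0 0; 0 0.045 0.0037 0 0; 0 0.045 0.0037 0 0; 0 0.045 0.0037 0 0; 0 0.04 0.0033 0 0; 0 0.0265 0.0022 0 0; 0 0 0 0 0; 0 0 0 0 0"}}

```text
t: 6.3
tcp_pos: [517.5, 162.4, 129.9]
tool_rot: [2.332, 2.105, -0.001]
wrist_force: [-0.1, 0.4, -2.6]
width: 36.9
```

```bash
python3 - <<'E'
from h import *
st()
im=viewer.camera('side').astype(np.float32)
im=(im+viewer.camera('side'))/2
cv2.imwrite('pics/s3.png',cv2.resize(im[180:320,210:360,::-1],None,fx=5,fy=4.2).clip(0,255))
t=viewer.camera("top");cv2.imwrite('pics/t3.png',cv2.resize(t[200:340,190:360,::-1],None,fx=4,fy=4))
for c in("side","top"):
  for q in("boss_top","gear","spline_top","drive"):
    print(c,q,[(np.round(d['xyz'],1).tolist(),round(d['conf'],2)) for d in __import__('workcell').mark_of(c,q)][:3])
E
```

```text
t 6.30 tcp [517.5 162.4 129.9] yawx 84.2 z [-0. -0. -1.] F [-0.1  0.4 -2.6] T [-0.04 -0.02  0.02] w 36.9 q [ 0.1   0.11  1.91 -0.    1.12  0.2 ]
side boss_top [([516.9, 166.0, 152.6], 0.89), ([636.9, -387.5, -1.6], 0.31)]
side gear [([518.3, 164.6, 113.5], 0.88)]
side spline_top [([516.9, 163.8, 74.4], 0.57)]
side drive [([513.9, 166.4, 2.6], 0.62)]
top boss_top []
top gear []
top spline_top [([518.0, 165.2, 77.2], 0.76), ([652.2, 18.4, 0.0], 0.52)]
top drive [([519.7, 165.8, 1.8], 0.57)][ WARN:0@7.187] global loadsave.cpp:1063 imwrite_ Unsupported depth image for selected encoder is fallbacked to CV_8U.
```

View pics/s3.png

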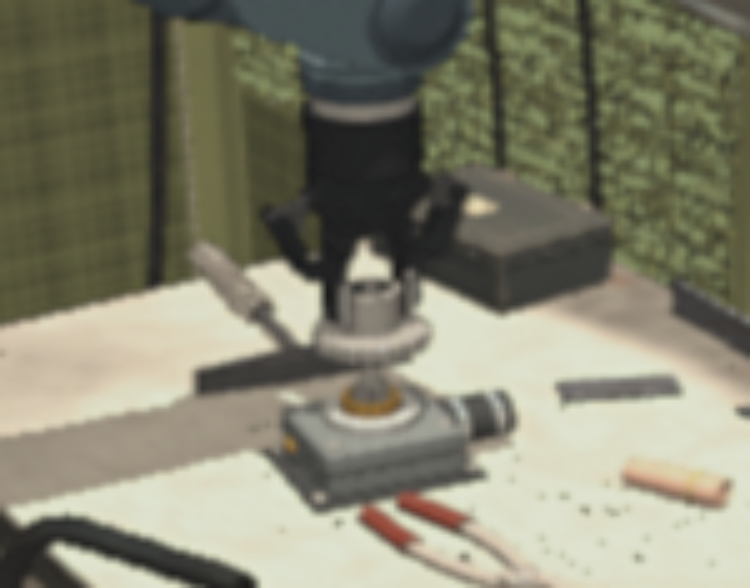

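View pics/t3.png

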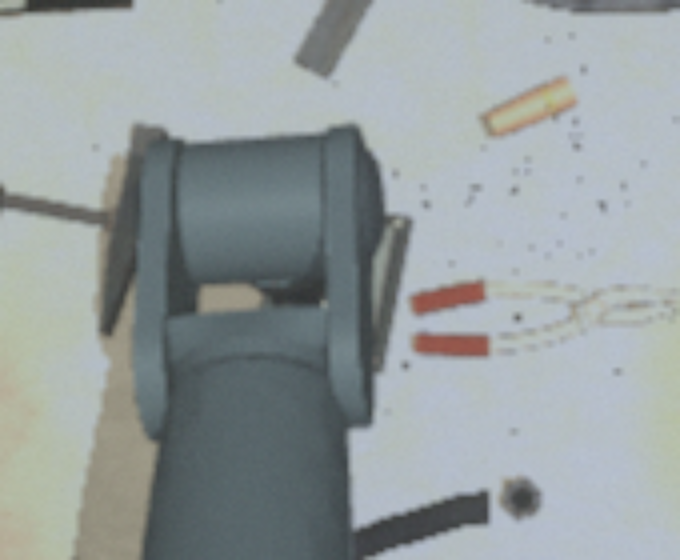

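{"fn": "jog_arm", "kwargs": {"moves": "0 0 0 0.01 0; 0 0 0 0.01 0; 0 0 0 0.008 0; 0 0 0 0.003 0; 0 0 0 0.003 0; 0 0 0 0.001 0; 0 0 0 0 0"}}

```text
t: 7.72
tcp_pos: [517.9, 163.0, 95.2]
tool_rot: [2.332, 2.105, 0.001]
wrist_force: [-1.7, 0.8, 0.2]
width: 36.4
```

```bash
python3 - <<'E'
from h import *
st()
im=viewer.camera('side').astype(np.float32)
cv2.imwrite('pics/s4.png',cv2.resize(im[230:300,240:330,::-1],None,fx=8,fy=8).clip(0,255))
E
```

```text
t 7.72 tcp [517.9 163.   95.2] yawx 84.2 z [ 0.  0. -1.] F [-1.7  0.8  0.2] T [0.22 0.3  0.02] w 36.4 q [0.1  0.17 1.92 0.   1.05 0.2 ][ WARN:0@3.009] global loadsave.cpp:1063 imwrite_ Unsupported depth image for selected encoder is fallbacked to CV_8U.
```

View pics/s4.png

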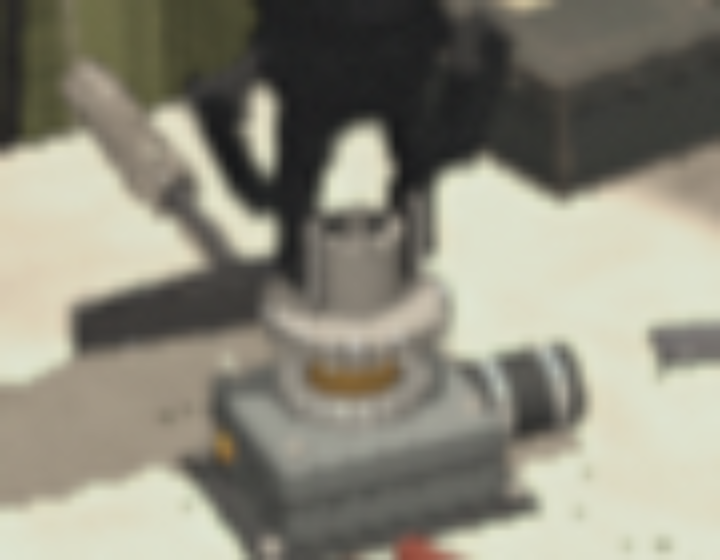

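{"fn": "jog_arm", "kwargs": {"moves": "0 0 0 0.0015 0; 0 0 0 0 0"}}

```text
t: 8.02
tcp_pos: [518.3, 163.1, 95.0]
tool_rot: [2.331, 2.105, 0.001]
wrist_force: [-5.2, -0.4, 8.6]
width: 36.6
```

{"fn": "jog_arm", "kwargs": {"moves": "0 0 -0.001 0.0005 0; 0 0 0 0 -0.07; 0 0 0 0 -0.07; 0 0 0 0 -0.07; 0 0 0 0 -0.07; 0 0 0 0 0"}}

```text
t: 8.78
tcp_pos: [519.0, 163.4, 94.9]
tool_rot: [2.013, 2.407, 0.007]
wrist_force: [0.3, 1.8, 6.3]
width: 36.6
```

```bash
python3 -c "
from h import *
st()"
```

```text
t 8.78 tcp [519.  163.4  94.9] yawx 100.2 z [ 0.005  0.001 -1.   ] F [0.3 1.8 6.3] T [ 0.41 -0.03  0.02] w 36.6 q [ 0.1   0.17  1.92  0.    1.05 -0.08]
```

{"fn": "jog_arm", "kwargs": {"moves": "0 0 0 0.0005 -0.07; 0 0 0 0 -0.07; 0 0 0 0 -0.07; 0 0 0 0 0"}}

```text
t: 9.28
tcp_pos: [517.7, 163.7, 92.9]
tool_rot: [1.753, 2.606, 0.005]
wrist_force: [1.9, 5.5, -0.4]
width: 36.5
```

```bash
python3 -c "
from h import *
st()"
```

```text
t 9.28 tcp [517.7 163.7  92.9] yawx 112.1 z [ 0.003  0.002 -1.   ] F [ 1.9  5.5 -0.4] T [ 0.99 -0.36 -0.1 ] w 36.5 q [ 0.1   0.17  1.92  0.    1.05 -0.29]
```

{"fn": "jog_arm", "kwargs": {"moves": "0 0 0 0.003 0; 0 0 0 0.003 0; 0 0 0 0 0"}}

```text
t: 9.65
tcp_pos: [517.3, 164.0, 86.3]
tool_rot: [1.754, 2.606, 0.005]
wrist_force: [2.0, 6.8, -2.8]
width: 36.8
```

```bash
python3 -c "
from h import *
st()"
```

```text
t 9.65 tcp [517.3 164.   86.3] yawx 112.1 z [ 0.002  0.002 -1.   ] F [ 2.   6.8 -2.8] T [ 1.22 -0.43 -0.11] w 36.8 q [ 0.1   0.18  1.93  0.    1.04 -0.29]
```

{"fn": "jog_arm", "kwargs": {"moves": "0 0.001 0.0007 0 0; 0 0 0 0.003 0; 0 0 0 0.003 0; 0 0 0 0.003 0; 0 0 0 0.003 0; 0 0 0 0 0", "force": 100}}

```text
t: 10.4
tcp_pos: [517.3, 164.4, 75.1]
tool_rot: [-1.752, -2.607, -0.001]
wrist_force: [-2.3, 4.3, 6.2]
width: 35.8
```

```bash
python3 -c "
from h import *
st()"
```

```text
t 10.40 tcp [517.3 164.4  75.1] yawx 112.2 z [-0.     0.001 -1.   ] F [-2.3  4.3  6.2] T [ 0.66  0.45 -0.03] w 35.8 q [ 0.1   0.2   1.93  0.    1.02 -0.29]
```

{"fn": "jog_arm", "kwargs": {"moves": "0 0 0.0 0.002 0; 0 0 0 0.002 0; 0 0 0 0.001 0; 0 0 0 0 0; 0 0 0 0 0"}}

```text
t: 11.02
tcp_pos: [517.4, 164.6, 73.4]
tool_rot: [-1.751, -2.607, 0.002]
wrist_force: [-15.4, 1.4, 31.0]
width: 35.7
```

```bash
python3 -c "
from h import *
st()"
```

```text
t 11.03 tcp [517.4 164.6  73.4] yawx 112.2 z [-0.002 -0.    -1.   ] F [-15.4   1.4  31. ] T [ 0.28  2.56 -0.13] w 35.7 q [ 0.1   0.2   1.93  0.    1.02 -0.29]
```

{"fn": "jog_arm", "kwargs": {"moves": "0 0.0006 -0.0014 0 0; 0 0 0 0 0; 0 0 0 0 0"}}

```text
t: 11.4
tcp_pos: [517.4, 164.5, 73.5]
tool_rot: [1.751, 2.606, 0.002]
wrist_force: [-9.0, 3.0, 24.3]
width: 35.6
```

```bash
python3 - <<'E'
from h import *
st()
im=viewer.camera('side').astype(np.float32);im=sum([viewer.camera('side').astype(np.float32) for _ in range(3)],im)/4
cv2.imwrite('pics/s5.png',cv2.resize(im[240:300,240:330,::-1],None,fx=8,fy=8,interpolation=cv2.INTER_CUBIC).clip(0,255).astype(np.uint8))
st()
import workcell
for q in("boss_top","gear","collar"):
    print(q,[(np.round(d['xyz'],1).tolist(),round(d['conf'],2)) for d in workcell.mark_of("side",q)][:2])
E
```

```text
t 11.40 tcp [517.4 164.5  73.5] yawx 112.2 z [ 0.002  0.    -1.   ] F [-9.   3.  24.3] T [ 0.3   1.7  -0.02] w 35.6 q [ 0.1   0.2   1.93 -0.    1.01 -0.29]
t 11.60 tcp [517.3 164.5  73.5] yawx 112.2 z [ 0.002  0.    -1.   ] F [-9.2  3.3 24. ] T [ 0.32  1.76 -0.12] w 35.6 q [ 0.1   0.2   1.93 -0.    1.01 -0.29]
boss_top [([516.1, 170.0, 98.4], 0.53)]
gear [([516.6, 166.1, 58.7], 0.54)]Traceback (most recent call last):
  File "<stdin>", line 8, in <module>
ValueError: it knows: boss_top, chipping_hammer, drive, flat_offcut, gas_nozzle, gear, gusset, hood_edge, mig_pliers, nut, shoulder, spline_top, stub_plate
```

View pics/s5.png

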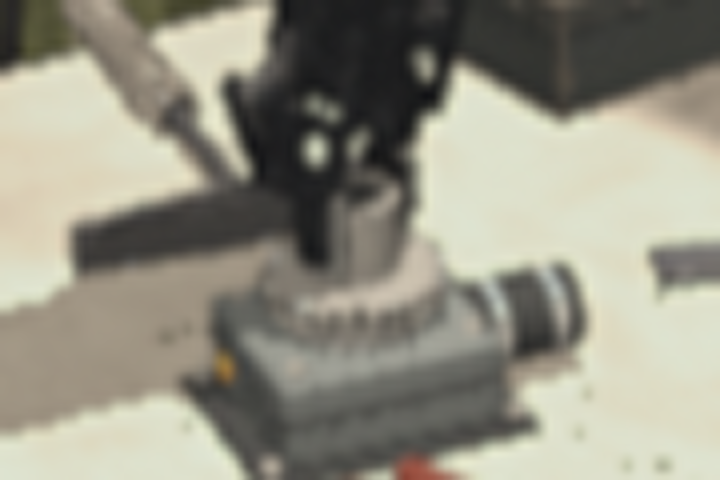

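{"fn": "jog_arm", "kwargs": {"moves": "0 0.0008 -0.0012 0.0005 0; 0 0 0 0.0005 0; 0 0 0 0 0; 0 0 0 0 0"}}

```text
t: 12.2
tcp_pos: [517.3, 164.5, 73.5]
tool_rot: [1.749, 2.604, 0.004]
wrist_force: [-6.0, 0.9, 27.1]
width: 35.5
```

```bash
python3 - <<'E'
from h import *
st()
E
```

```text
t 12.20 tcp [517.3 164.5  73.5] yawx 112.2 z [ 0.005 -0.    -1.   ] F [-6.   0.9 27.1] T [ 0.1   1.56 -0.08] w 35.5 q [ 0.1   0.2   1.93 -0.    1.01 -0.29]
```

{"fn": "jog_arm", "kwargs": {"moves": "0 -0.0002 0.0007 0.0005 0; 0 0 0 0 0; 0 0 0 0 0"}}

```text
t: 12.58
tcp_pos: [517.4, 164.6, 73.5]
tool_rot: [1.75, 2.606, 0.002]
wrist_force: [-11.5, 0.3, 33.4]
width: 35.9
```

```bash
python3 - <<'E'
from h import *
st()
im=sum([viewer.camera('side').astype(np.float32) for _ in range(4)])/4
x,y=517,165
overlay(im[:,:,::-1],"side",[(circ(x,y,55,31),(255,0,0)),(circ(x,y,55,38),(0,255,0)),(circ(x,y,67,38),(0,0,255)),(circ(x,y,101,19),(0,0,255)),(rect(x,y,45,96,86,np.radians(-9.5)),(255,0,255))],proj("side",[x,y,60])[0],25,"pics/ov5.png",8)
st()
E
```

```text
t 12.57 tcp [517.4 164.6  73.5] yawx 112.2 z [ 0.003 -0.001 -1.   ] F [-11.5   0.3  33.4] T [-0.05  2.28 -0.04] w 35.9 q [ 0.1   0.2   1.93 -0.    1.01 -0.29]
t 12.78 tcp [517.3 164.5  73.4] yawx 112.2 z [ 0.003 -0.001 -1.   ] F [-11.5  -0.4  33. ] T [-0.09  2.26 -0.05] w 36.1 q [ 0.1   0.2   1.93 -0.    1.01 -0.29]
```

View pics/ov5.png

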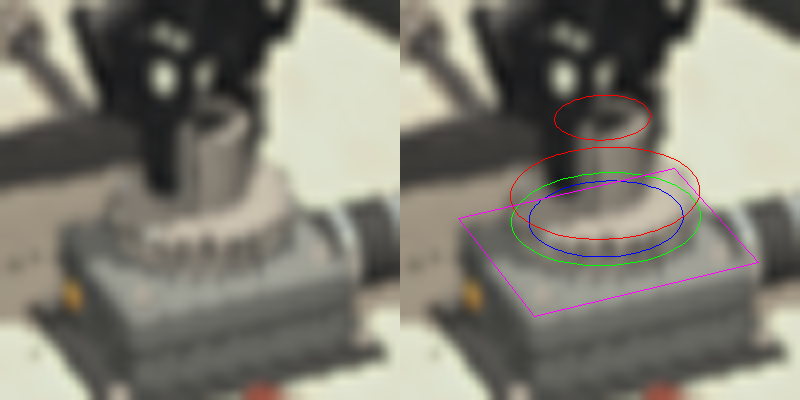

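```bash
python3 - <<'E'
from h import *
from workcell import ticket
print(ticket.hand_in());st()
E
```

```text
the job is handed in; nothing more can be done
None
the job is handed in; nothing more can be done
```

The gear is on the splined shaft, boss up and meshed. It was pressed against the shoulder with the grip held when I handed the job in at about 12.8 s. The hand-in gives no verdict, so I could not confirm the result beyond my own checks.

**What I did:** I gripped the gear across its boss and set it on the spline ends. I then turned it about 28° until it dropped into mesh, slid it down and kept pushing, with the grip set to 100 N.

**Checks that agreed:**
- **Height:** the tool stopped dead at 73.4 mm. That is 18.4 mm (the tool's height above the gear's underside at pick-up) plus 55 mm for the shoulder.
- **Stop:** the wrist read about 33 N upward, far more than the collar's 10 N spring. Pushing further raised the force but moved nothing.
- **Side picture:** the brass collar is hidden and the gear lies on the ring with no visible tilt.

**Checks that were less clean:**
- **Side load:** a force of about 11 N along −x and a moment of about 2.3 N m remained, because the gear was slightly off-centre in the grip.
- **Picture overlay:** my model lines over the side picture were 3 to 4 mm off, but by a similar amount for the drive housing and the gear.
- **Gear height from the network:** it put the gear's underside at 58.7 mm, with low confidence and within its roughly 4 mm error.
- **Collar:** its travel could not be measured directly.

None of my moves were near the other loose things. I did not take a final top picture to check that they had not moved.

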